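# Load a filler rod into a leaning quartz tube

### The job

Pick the long thin ceramic rod out of the parts tray, slide it into the open end of the leaning glass tube, and with it push the little crucible in the tube down until it is fully home on its packing; how deep that is differs from tube to tube, so go by feel. Leave the rod in the tube, resting against the crucible. Press gently, quartz cracks when rammed (20 N is plenty); leave the other parts in the tray and do not disturb the two bottles and the gauge.

Things in the scene. Friction and masses are not known exactly. Their poses are not given: they have to be found in the camera images.
- filler_rod_center (a point): The centre (middle of length and thickness) of the target: a plain white ceramic rod, 10 mm thick and 120 mm long, flat ends, both alike, 25 to 50 g. It lies on the tray floor, the only one both thin and long. The point's x axis runs along the rod (it may roll about it)
- short_rod_center (a point): Centre of a wrong rod: same ceramic, 10 mm thick but only 75 mm long; x along the rod. Stays in the tray
- thick_rod_center (a point): Centre of a wrong rod: same ceramic, 120 mm long but 18 mm thick; x along the rod. Stays in the tray
- tray: Grey open parts tray, 260 x 260 x 45 mm outside, walls and floor 5 mm thick, fixed. Origin at the centre of its underside (table height), x and y along its sides, z up. The rods lie in its half towards its +x side, roughly along its x, some 70 mm apart (order varies), the fittings in its half towards -x
- nipple: Steel vacuum nipple, a spool 40 mm across and 38 mm high, standing in the tray; origin at the centre of its underside. Stays in the tray
- centring_ring: Aluminium centring ring, 40 mm outside, 26 mm inside, 8 mm high, flat in the tray; origin at the centre of its underside. Stays in the tray
- blank_flange: Steel blank flange, 40 mm across and 9 mm high, flat in the tray; origin at the centre of its underside. Stays in the tray
- hose_barb: Steel hose barb standing in the tray, flange 36 mm across and 5 mm thick with a 16 mm stem, 32 mm high; origin at the centre of its underside. Stays in the tray
- clamp_ring: Aluminium clamp ring, 38 mm outside, 22 mm inside, 14 mm high, flat in the tray; origin at the centre of its underside. Stays in the tray
- stand: Fixed loading stand: white base plate 170 x 110 x 12 mm with two aluminium posts that clamp the leaning tube; origin at the centre of the plate's underside on the table, x is the plan direction in which the tube rises (roughly away from the robot), z up
- tube: Clear quartz tube fixed in the stand, closed at the bottom, axis 30 degrees above level; the mouth looks up and away from the robot, 130 mm above the table. Origin at the mouth's centre (rim plane); z points out along the axis, y level. 160 mm long, 22 mm outside, bore 14 mm; the last 8 mm flare to 28 outside, 20 inside. Clamp blocks 34 x 36 mm lie 35 and 125 mm down from the rim
- inside (a point): Point on the tube's axis 100 mm below the rim, axes as the tube's. In the bore a white crucible 12 mm across with a flat top slides down with about 4 N of drag until it stops hard on its packing, which cannot be moved. Unmeasured: its top starts 68 to 104 mm below the rim, is home 88 to 112 mm below it, 8 to 20 mm further down than at the start; 8 to 32 mm of rod then stand out
- reagent_bottle: White jar, 56 mm across, 105 mm high, with a black cap, on the table; origin at the centre of its underside. Not to be disturbed
- solvent_bottle: White bottle, 52 mm across, 120 mm high, with a blue cap, on the table; origin at the centre of its underside. Not to be disturbed
- gauge: Steel dial gauge on a flanged foot 40 mm across, 86 mm high, its 52 mm dial facing the robot side, on the table; origin at the centre of its underside. Not to be disturbed
Not all that is in view belongs to the job. Leave any purple or yellow look-alike of the hose_barb alone.

How it is judged:
By the outcome, as a careful person would: the job done as asked, in the order asked, and still so for the second after the job is handed in, with the robot touching nothing.
It also fails if it takes over 51 s, if anything falls off the work surface, if the arm or the gripper's body presses on something with over 40 N, if the wrist force passes 120 N, or if a joint passes its speed limit or range.

### The arm

A 6-joint arm with a two-finger parallel gripper is mounted at the origin on the work surface. World frame = base frame: x ahead of the robot, y to its left, z up, the work surface at z = 0. Lengths are in m, angles in degrees, forces in N, time in s.
With the tool pointing down it reaches from about 0.4 to 0.825 m from the base axis. Payload 7 kg.
Tool frame: the origin (TCP) lies midway between the tips of the shut fingers; the grasp point (between the pads) lies 19 mm behind it; z points along the fingers, y is the line along which they close (so a half turn about z gives the same grasp; the last joint's range is limited). The gripper opens to 88 mm and grips with 3 to 60 N. Pads are 19 mm wide; open, the fingers measure 130 mm over their backs; the gripper's body (78 mm by 193 mm) begins 47 mm behind the grasp point.
Start: joints at [-57.061, 20.546, 0.682, 0, -70.136, -16.507], TCP at [0.191, -0.647, 0.227] pointing down, gripper open.
Joint ranges: [-176.03, 176.03], [-82.01, 121.73], [-58.28, 71.71], [-173.87, 95.51], [-174.79, -0.11], [-173.66, 173.66]. Speed limits (degrees/s): [136.94, 136.94, 172.46, 180, 180, 180].

### API

Orientations are given as a 3x3 rotation matrix whose columns are the frame's x, y, z axes.
In Python, from rig import robot gives the robot as it stands. Calls block until the motion is done:
- robot.goto(position, orientation): joint-space move of the TCP to a pose.
- robot.servo_line(position, ori=None, speed=0.15): straight line of the TCP; ori=None keeps the orientation; speed is the mean speed in m/s.
- robot.movej(angles): joint-space move.
- robot.move_gripper(opening): opening from 0.0 (shut) to 1.0 (fully open); the grip force is fixed at half the most; returns when the fingers have stopped.
- robot.dwell(seconds).
- robot.ik(position, orientation): joint angles nearest the present ones, or None.
- robot.grab_frame(name): name is "scene" or "top" or "wrist"; returns (picture, depth): 400x640x3 uint8, red, green, blue; 400x640 float32, m along the optical axis (not along the pixel's ray), 0 where there is no reading.
- robot.camera_info(name): a dict with "vfov" (degrees; the focal length in pixels is half the picture's height over the tangent of half this angle, whatever the lens; pixels are square), "cx", "cy" (the principal point, pixels), "view" (4x4, takes a point from world to camera coordinates); the wrist camera has in their place "T_tool_cam" (4x4, takes a point from camera to tool coordinates, whose origin is the TCP and whose axes are the flange's). Camera axes: x right, y down, z forward; pixel columns grow to the right and rows downward; lengths in m; the calibration is good to about 2 mm. The wrist camera is an equidistant fisheye: a pixel r from the principal point sees the ray r / f radians off the axis. A picture is of the moment at which its call begins: read the wrist's pose just before it. camera_info takes no time and is no camera call.
A pose or a line that the arm cannot do raises robot.Unreachable and nothing moves.
- robot.job_done(): hands the job in; it is judged then, once.
Readings, each from a call of its own:
- robot.read_t(): time.
- robot.read_qpos(): joint angles.
- robot.read_qvel(): joint speeds.
- robot.read_effort(): joint torques, N m.
- robot.read_position(): TCP position.
- robot.read_tcp_rot(): TCP orientation.
- robot.read_force(): force on the tool from outside, world axes, zero at the start.
- robot.read_ft_torque(): the same for the moment, N m.
- robot.read_grip_width(): opening from 0.0 (shut) to 1.0 (fully open).
- robot.read_finger_force(): force on a finger pad.
Only numpy, scipy, OpenCV 4.12 (cv2) and the standard library are available. Lean on these libraries where they do the work, as an engineer would, in place of code of your own. Each camera call takes 0.05 s, during which the arm holds its last target. There are 200 camera calls.

## Working session

There is one attempt and no reset: what is moved stays moved. The work goes in short steps, each a Python script; the robot and the scene stay as the last script left them, time stands still between calls to the robot, and variables do not carry over. Pictures are saved under pics/ and viewed, at most 12 in all, crops included, and the job is handed in when it is done.

```bash
ls; mkdir -p pics; python3 - <<'E'
from rig import robot
import cv2,numpy as np
for n in("scene","top"):
    p,d=robot.grab_frame(n); cv2.imwrite(f"pics/{n}0.png",p[:,:,::-1]); np.savez(f"{n}0.npz",p=p,d=d)
    print(n,robot.camera_info(n))
print(robot.camera_info("wrist"),robot.read_t())
E
```

```text
pics
scene {'vfov': 55.95332097045591, 'cx': 323.68161054859655, 'cy': 203.4274394571357, 'view': array([[ 0.4493904 ,  0.89322482, -0.01406044, -0.18267023],
       [ 0.56601229, -0.29687287, -0.76908815, -0.22423607],
       [-0.69114279,  0.33766245, -0.63898804,  1.35988491],
       [ 0.        ,  0.        ,  0.        ,  1.        ]])}
top {'vfov': 55.271386953376776, 'cx': 323.45642149659955, 'cy': 201.99165587973351, 'view': array([[-0.01127559, -0.99937628, -0.03346504, -0.03361883],
       [-0.99158252,  0.01549214, -0.1285461 ,  0.51337989],
       [ 0.12898437,  0.03173392, -0.99113873,  0.97419824],
       [ 0.        ,  0.        ,  0.        ,  1.        ]])}
{'vfov': 65.70646984690485, 'cx': 324.87866690422027, 'cy': 202.45295532107474, 'T_tool_cam': array([[ 5.88730422e-05, -9.55466063e-01, -2.95100999e-01,
         7.97302029e-02],
       [ 9.99999924e-01, -5.76394854e-05,  3.86124107e-04,
        -4.85390773e-05],
       [-3.85937950e-04, -2.95101000e-01,  9.55465986e-01,
        -1.57758497e-01],
       [ 0.00000000e+00,  0.00000000e+00,  0.00000000e+00,
         1.00000000e+00]])} 0.1
```

View pics/scene0.png

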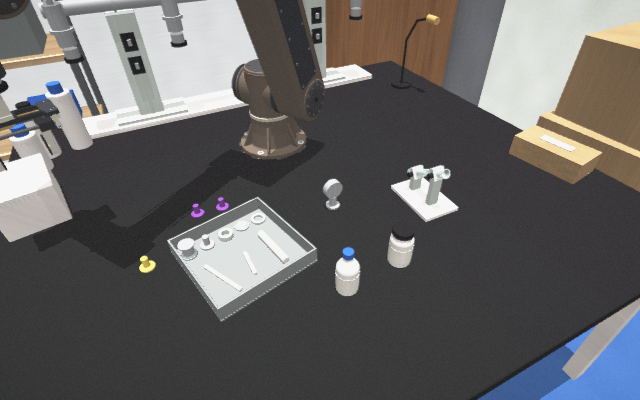

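View pics/top0.png

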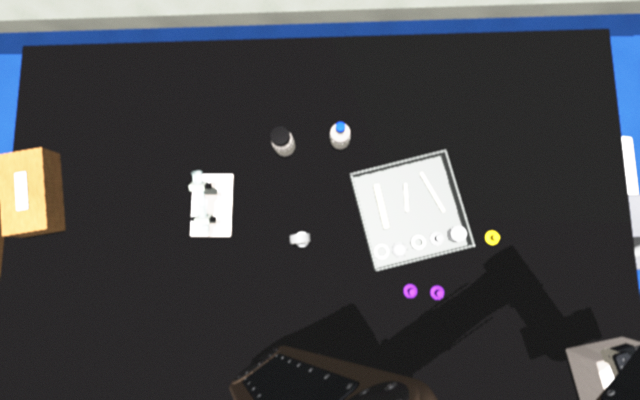

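The top view shows the filler rod at about (432,192), the short rod at (406,197) and the thick rod at (382,206). The tube lies along column 200 with its mouth near row 173. The bottles are at (284,142) and (340,135), and the gauge is at (300,239). Next I'll get coarse positions and then close wrist views.

```bash
cat > h.py <<'E'
import numpy as np,cv2
from rig import robot
def ray(n,uv,pose=None):
    c=robot.camera_info(n); f=200/np.tan(np.radians(c["vfov"])/2)
    uv=np.atleast_2d(np.asarray(uv,float)); a=(uv-[c["cx"],c["cy"]])/f
    if n=="wrist":
        r=np.linalg.norm(a,axis=1,keepdims=True)+1e-12
        d=np.hstack([a/r*np.sin(r),np.cos(r)]); p,R=pose; T=c["T_tool_cam"]
        return R@T[:3,3]+p, d@(R@T[:3,:3]).T
    V=c["view"];R=V[:3,:3]; return -R.T@V[:3,3], np.hstack([a,np.ones((len(a),1))])@R
def plane(n,uv,z,pose=None):
    o,d=ray(n,uv,pose); return o+d*((z-o[2])/d[:,2])[:,None]
def wpose(): return np.array(robot.read_position()),np.array(robot.read_tcp_rot())
def shot(name):
    ps=wpose(); p,d=robot.grab_frame("wrist"); cv2.imwrite(f"pics/{name}.png",p[:,:,::-1]); np.savez(name+".npz",p=p,d=d,pos=ps[0],R=ps[1]); return ps,p,d
def load(name):
    z=np.load(name+".npz"); return (z["pos"],z["R"]),z["p"],z["d"]
def down(yaw): # tool z down, tool x at yaw
    c,s=np.cos(yaw),np.sin(yaw); return np.array([[c,s,0],[s,-c,0],[0,0,-1.]])
E
python3 - <<'E'
from h import *
np.set_printoptions(precision=4,suppress=True)
print("rods",plane("top",[[421,173],[443,211],[406,197],[382,206]],.01))
print("plate",plane("top",[[191,174],[233,174],[232,237],[190,237]],.012))
print("mouth",plane("top",[[197,173]],.13)); print("bot,gauge",plane("top",[[284,142],[340,135],[300,239]],.1))
print("tray",plane("top",[[351,175],[447,151],[474,246],[376,270]],.045))
print(robot.read_tcp_rot())
# IK test
m=plane("top",[[197,173]],.13)[0]
for s in(1,-1):
  zt=np.array([.5,0,-.866]);x=np.array([.866,0,.5])*s;R=np.c_[x,np.cross(zt,x),zt]
  for k in(.02,.1,.15): print(s,k,robot.ik(m+k*np.array([.866,0,.5]),R))
E
```

```text
rods [[ 0.5906 -0.304   0.01  ]
 [ 0.4867 -0.3575  0.01  ]
 [ 0.5259 -0.2613  0.01  ]
 [ 0.5025 -0.1965  0.01  ]]
plate [[0.5988 0.3235 0.012 ]
 [0.5967 0.207  0.012 ]
 [0.4248 0.2064 0.012 ]
 [0.4262 0.3203 0.012 ]]
mouth [[0.576  0.2629 0.13  ]]
bot,gauge [[ 0.658   0.055   0.1   ]
 [ 0.6731 -0.0861  0.1   ]
 [ 0.4142  0.0154  0.1   ]]
tray [[ 0.5815 -0.1139  0.045 ]
 [ 0.6409 -0.3662  0.045 ]
 [ 0.393  -0.4209  0.045 ]
 [ 0.3355 -0.1721  0.045 ]]
[[-0.9592 -0.2827 -0.0006]
 [-0.2827  0.9592  0.0014]
 [ 0.0001  0.0015 -1.    ]]
1 0.02 [ 35.928    9.5618 -53.13    82.7073 -17.2045 -24.4795]
1 0.1 [ 39.774   12.2656 -41.7465  58.252  -22.0969  -2.0509]
1 0.15 [ 39.9453  14.3944 -33.4358  47.201  -25.9465   9.8882]
-1 0.02 [ 35.928    9.5618 -53.13    82.7073 -17.2045 155.5205]
-1 0.1 None
-1 0.15 [  39.9453   14.3944  -33.4358   47.201   -25.9465 -170.1118]
```

```bash
python3 - <<'E'
from h import *
np.set_printoptions(precision=4,suppress=True)
c=np.array([.5386,-.331,0])
for y in(27.2,207.2):
  for z in(.008,.12): print(y,z,robot.ik(c+[0,0,z],down(np.radians(y))))
t=robot.read_t(); robot.goto(c+[0,0,.12],down(np.radians(27.2)) )
shot("w1"); print(robot.read_t()-t,robot.read_qpos())
E
```

```text
27.2 0.008 [-13.9114  28.6187 -18.7093   0.     -42.6721 131.1114]
27.2 0.12 [-13.9114  21.3711 -12.8904   0.     -55.7385 131.1114]
207.2 0.008 [-13.9114  28.6187 -18.7093   0.     -42.6721 -48.8886]
207.2 0.12 [-13.9114  21.3711 -12.8904   0.     -55.7385 -48.8886]
2.25 [-13.9546  21.3654 -12.8802   0.0038 -55.7441 131.0821]
```

View pics/w1.png

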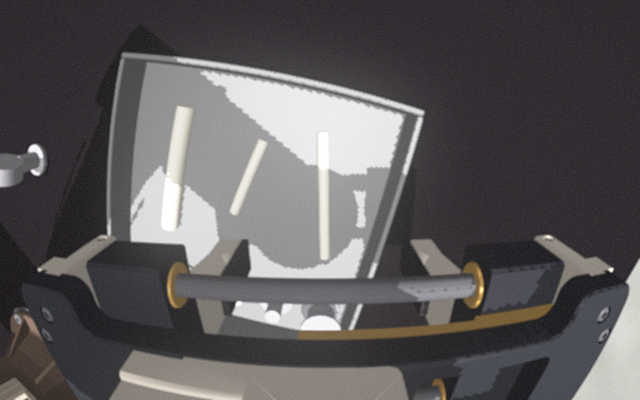

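The wrist view shows the filler rod upright at column 323, rows 132 to 258. The short rod is at (248,177) and the thick one at (177,168). I'll compute its pose, with depth as a check.

```bash
python3 - <<'E'
from h import *
np.set_printoptions(precision=4,suppress=True)
ps,p,d=load("w1")
q=p.astype(int); m=((q[:,:,0]-q[:,:,2]>15)&(q[:,:,0]>140)).astype(np.uint8)
n,l,st,ce=cv2.connectedComponentsWithStats(m)
for i in range(1,n):
    if st[i,4]>300:
        v,u=np.nonzero(l==i); 
        if v.mean()>270: continue
        P=plane("wrist",np.c_[u,v],.0125,ps)   # visible upper surface
        c,s,a=cv2.minAreaRect(P[:,:2].astype(np.float32)*1000)
        print(st[i],ce[i],"centre",c,"size",s,"ang",a,"depth",d[v,u].mean())
print(ps[0])
E
```

```text
[ 0.5385 -0.3313  0.1201]
```

```bash
python3 - <<'E'
from h import *
ps,p,d=load("w1")
for x,y in((323,150),(323,200),(323,240),(290,200),(345,165),(345,200),(175,180),(250,175),(300,230)): print(x,y,p[y,x],d[y,x])
print(p[200,312:336].tolist())
E
```

```text
323 150 [255 255 255] 0.26130357
323 200 [242 240 233] 0.27570465
323 240 [240 237 229] 0.28749242
290 200 [151 151 151] 0.28482553
345 165 [233 233 234] 0.27647206
345 200 [153 152 153] 0.2864828
175 180 [226 224 214] 0.26094285
250 175 [233 230 221] 0.2668903
300 230 [152 150 154] 0.29402426
[[154, 156, 157], [152, 152, 152], [160, 156, 159], [153, 152, 155], [159, 159, 160], [151, 152, 150], [169, 169, 164], [202, 197, 185], [229, 226, 217], [237, 234, 224], [239, 237, 229], [242, 240, 233], [241, 239, 232], [236, 234, 226], [231, 228, 220], [224, 219, 210], [200, 195, 183], [170, 167, 161], [157, 156, 154], [156, 155, 155], [158, 156, 159], [155, 155, 155], [155, 154, 154], [156, 153, 154]]
```

```bash
python3 - <<'E'
from h import *
np.set_printoptions(precision=4,suppress=True)
ps,p,d=load("w1")
vv,uu=np.mgrid[80:270,110:420]; uv=np.c_[uu.ravel(),vv.ravel()]
o,r=ray("wrist",uv,ps); zc=robot.camera_info("wrist")["T_tool_cam"][:3,2]; fw=ps[1]@zc
P=(o+r*(d[uv[:,1],uv[:,0]]/(r@fw))[:,None]).reshape(vv.shape+(3,))
print("floor z",np.median(P[200-80,290-110,2]),P[60,235])
z=P[:,:,2]; fl=np.median(z[(z<.02)]); print(fl)
m=((z>fl+.0045)&(z<fl+.022)).astype(np.uint8)
m=cv2.morphologyEx(m,cv2.MORPH_OPEN,np.ones((3,3),np.uint8))
n,l,st,ce=cv2.connectedComponentsWithStats(m)
for i in range(1,n):
    if st[i,4]>300:
        Q=P[l==i]; c,s,a=cv2.minAreaRect((Q[:,:2]*1000).astype(np.float32))
        print(st[i],"c",c,"s",s,"a",a,"top z",np.percentile(Q[:,2],95))
E
```

```text
floor z 0.00504992991247144 [ 0.5943 -0.3227  0.004 ]
0.004656441938714645
[  10    0   22  161 1414] c (481.8994140625, -139.51785278320312) s (171.4119110107422, 3.2176623344421387) a 13.344080924987793 top z 0.025355531100903873
[  52   25   34  125 2246] c (502.92315673828125, -192.48593139648438) s (120.24327850341797, 18.469242095947266) a 11.449352264404297 top z 0.022996773492467856
[250  34  52 156 804] c (565.9073486328125, -376.6120910644531) s (154.38462829589844, 1.8999049663543701) a 13.31127643585205 top z 0.0255229081626866
[ 207   51   13  129 1380] c (539.625732421875, -329.281494140625) s (120.01956176757812, 9.926137924194336) a 27.760244369506836 top z 0.015088043627306879
[120  59  39  76 856] c (526.0255126953125, -259.5721740722656) s (75.5220718383789, 10.59377384185791) a 1.6109721660614014 top z 0.015089402309591146
```

```bash
python3 - <<'E'
from h import *
np.set_printoptions(precision=4,suppress=True)
y=np.radians(27.76); R=down(y); g=np.array([.5396,-.3293,0])+.045*np.array([np.cos(y),np.sin(y),0])
robot.move_gripper(.4)
robot.goto(g+[0,0,.06],R); robot.servo_line(g+[0,0,.0072],speed=.08)
print(robot.read_position(),robot.read_force())
robot.move_gripper(0); print(robot.read_grip_width(),robot.read_finger_force())
robot.servo_line(g+[0,0,.25],speed=.2); print(robot.read_grip_width(),robot.read_force(),robot.read_qpos(),robot.read_t())
for x,z in((.55,.25),(.56,.27)): print(robot.ik([x,.263,z],down(0.02)))
E
```

```text
[ 0.5794 -0.3084  0.0069] [-0.0606  0.3101  0.0351]
0.10180589655263379 29.999931156635284
0.09399389334356419 [-0.0394 -1.0418 -1.7293] [-11.0294  18.1218   0.0549  -0.0258 -72.0473 128.7893] 6.4917
[ 43.8935  13.6434  -5.9392   0.     -70.4173  47.2525]
[ 43.2168  13.9086  -2.9851   0.     -73.1063  47.9291]
```

```bash
python3 - <<'E'
from h import *
robot.goto([.55,.263,.25],down(0.0)); shot("w2"); print(robot.read_grip_width(),robot.read_t(),robot.read_finger_force())
for n in("top","scene"):
    p,d=robot.grab_frame(n); np.savez(n+"1.npz",p=p,d=d)
    c=p[60:260,100:340] if n=="top" else p[60:260,340:520]
    cv2.imwrite(f"pics/{n}1c.png",cv2.resize(c[:,:,::-1],None,fx=2.5,fy=2.5))
E
```

```text
0.09857658198870399 8.6 29.9994358420372
```

View pics/w2.png

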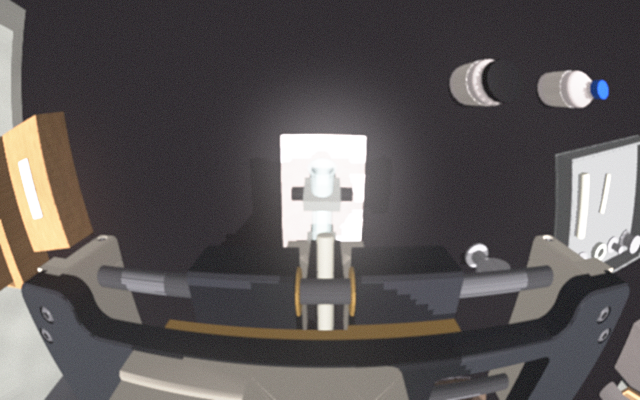

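View pics/scene1c.png

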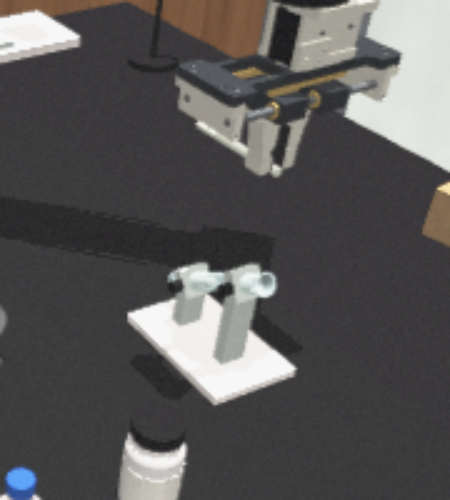

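The wrist view shows the rod held, with its rear end at (325,234). The stand plate spans columns 281 to 366 and the tube mouth is near (321,165). The scene crop shows the mouth ring at about crop (265,284). Next I'll extract metric data from the depth image.

```bash
cat >> h.py <<'E'
def cloud(name):
    ps,p,d=load(name); vv,uu=np.mgrid[0:400,0:640]; uv=np.c_[uu.ravel(),vv.ravel()]
    o,r=ray("wrist",uv,ps); fw=ps[1]@robot.camera_info("wrist")["T_tool_cam"][:3,2]
    return (o+r*(d.ravel()/(r@fw))[:,None]).reshape(400,640,3),p
E
python3 - <<'E'
from h import *
np.set_printoptions(precision=4,suppress=True,linewidth=160)
P,p=cloud("w2")
m=((abs(P[:,:,2]-.012)<.004)&(p.min(2)>130)); m[:,:270]=0;m[:,380:]=0;m[250:]=0
Q=P[m]; c,s,a=cv2.minAreaRect((Q[:,:2]*1000).astype(np.float32)); print("plate",c,s,a,np.median(Q[:,2]))
# per row: columns 300..345: raised pts z>.06
for v in range(150,236,4):
    u=np.arange(295,350); k=(P[v,u,2]>.05)
    if k.any():
        X=P[v,u[k]]; print(v,u[k].min(),u[k].max(),"x",np.median(X[:,0]),"y",X[:,1].min(),X[:,1].max(),"zmax",X[:,2].max(), "mid", P[v,322])
# rod end
r=P[238:262,310:340]; k=r[:,:,2]>.22; print("rod pts",k.sum(),r[k].mean(0),r[k].max(0),r[k].min(0))
p0=p[130:250,270:375]; cv2.imwrite("pics/c2.png",cv2.resize(p0[:,:,::-1],None,fx=5,fy=5,interpolation=cv2.INTER_CUBIC))
E
```

```text
plate (520.630126953125, 266.1353454589844) (111.35391235351562, 157.33705139160156) 89.1629638671875 0.011605559283367595
162 309 334 x 0.5821374090697442 y 0.2540675800087611 0.277239591984635 zmax 0.12563374290204765 mid [0.5821 0.2652 0.1226]
166 308 337 x 0.5785208277924013 y 0.2513920466827029 0.2778888871707006 zmax 0.12989060217344894 mid [0.5779 0.2652 0.1205]
170 308 335 x 0.5747832687575432 y 0.2533745896735103 0.2777525541150179 zmax 0.134677131664534 mid [0.5737 0.2652 0.1189]
174 309 334 x 0.5728195449333975 y 0.25426346548176 0.2769606520811994 zmax 0.13899168970822318 mid [0.5693 0.2653 0.1165]
178 304 339 x 0.5689215713223071 y 0.24823919710407158 0.28350023866507507 zmax 0.40773686749170956 mid [0.5704 0.2651 0.1388]
182 304 339 x 0.5644441132308597 y 0.2484886418308338 0.2832871052786005 zmax 0.13510199605364853 mid [0.5657 0.2651 0.1345]
186 304 339 x 0.5600100122302154 y 0.24860654074549496 0.28301132268607526 zmax 0.1329123639564445 mid [0.5613 0.2652 0.1316]
190 295 349 x 0.5538424366636719 y 0.23898401734652858 0.2916043052786268 zmax 0.1300301538013368 mid [0
[... 782 characters left out ...]
312 331 x 0.5209659937837887 y 0.2560970763617851 0.2761749635769896 zmax 0.11036416113991848 mid [0.522  0.2655 0.1096]
222 312 331 x 0.5154597391348854 y 0.2559738418212449 0.2764742396803791 zmax 0.10693950858962331 mid [0.5164 0.2655 0.1066]
226 312 331 x 0.5091667597401549 y 0.2558421539844837 0.2766570568906978 zmax 0.10182383749323848 mid [0.51   0.2656 0.1016]
230 312 331 x 0.5035335670419181 y 0.255738058854922 0.27700514318707237 zmax 0.09977059860891152 mid [0.5044 0.2656 0.0992]
234 307 335 x 0.5643513812369081 y 0.2502709470679439 0.2843585720698484 zmax 0.2532224410703243 mid [0.5648 0.264  0.2525]
rod pts 694 [0.559  0.2626 0.2603] [0.6307 0.2705 0.4077] [0.549  0.2546 0.2488]
```

View pics/c2.png

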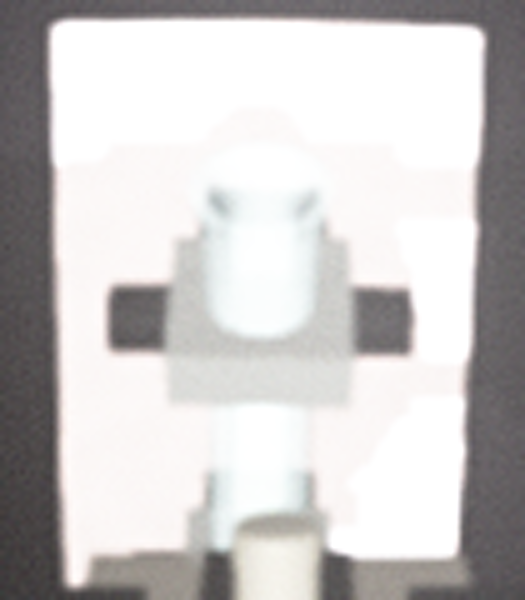

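```bash
python3 - <<'E'
from h import *
from scipy.optimize import least_squares
np.set_printoptions(precision=4,suppress=True,linewidth=160)
P,p=cloud("w2"); ps,_,_=load("w2"); print(ps[0],ps[1])
def fit(Q,r,a0,c0,fixpitch=None):
    # cylinder through c0+(y,z offsets), yaw, pitch
    def f(v):
        yaw,pit,dy,dz=v; a=np.array([np.cos(pit)*np.cos(yaw),np.cos(pit)*np.sin(yaw),np.sin(pit)])
        w=Q-(c0+[0,dy,dz]); return np.r_[np.linalg.norm(w-np.outer(w@a,a),axis=1)-r, [] if fixpitch is None else [(pit-fixpitch)*100]]
    s=least_squares(f,[0,a0,0,0],loss="soft_l1",f_scale=.001); return np.degrees(s.x[:2]),c0+[0,*s.x[2:]],np.abs(s.fun).mean()
def sel(v0,v1,u0,u1,z0,z1):
    q=P[v0:v1,u0:u1].reshape(-1,3); return q[(q[:,2]>z0)&(q[:,2]<z1)]
T=np.vstack([sel(216,232,313,331,.085,.13)])
print("tube lower",len(T),fit(T,.011,.5236,np.array([.515,.266,.095])),fit(T,.011,.5236,np.array([.515,.266,.095]),np.pi/6))
T2=np.vstack([T,sel(181,190,314,329,.12,.14)])
print("tube both",fit(T2,.011,.5236,np.array([.55,.266,.113])))
Rd=np.vstack([sel(237,266,316,334,.235,.262),sel(306,328,319,332,.2,.275)])
for nm,q in(("rod near",Rd[Rd[:,0]>.53]),("rod all",Rd)): print(nm,len(q),q.min(0),q.max(0),fit(q,.005,0,np.array([.55,.263,.25])))
for v in range(150,182): print(v,P[v,318:326].mean(0))
E
```

```text
[0.5503 0.2624 0.25  ] [[ 1.     -0.0006 -0.    ]
 [-0.0006 -1.     -0.0001]
 [-0.      0.0001 -1.    ]]
tube lower 285 (array([-1.1566, 31.0454]), array([0.515 , 0.2664, 0.0923]), np.float64(0.00041205522291122814)) (array([-1.2029, 30.    ]), array([0.515 , 0.2664, 0.0924]), np.float64(0.0004220105392532788))
tube both (array([-1.1633, 30.0297]), array([0.55  , 0.2657, 0.1126]), np.float64(0.00041971082796859484))
rod near 501 [0.5461 0.2579 0.251 ] [0.5651 0.2674 0.261 ] (array([0.0329, 0.2186]), array([0.55  , 0.2626, 0.2521]), np.float64(0.0004379420304265075))
rod all 787 [0.5008 0.2579 0.251 ] [0.5651 0.2674 0.261 ] (array([0.1698, 0.327 ]), array([0.55  , 0.2626, 0.2521]), np.float64(0.00042355720421199895))
150 [0.5789 0.2669 0.0117]
151 [0.5776 0.2669 0.0118]
152 [0.5764 0.2669 0.0123]
153 [0.575  0.2669 0.0118]
154 [0.5737 0.2669 0.0116]
155 [0.5723 0.2669 0.0112]
156 [0.571  0.2669 0.0114]
157 [0.5698 0.2669 0.0122]
158 [0.5685 0.2669 0.0118]
159 [0.5845 0.2657 0.1201]
160 [0.5837 0.2657 0.1206]
161 [0.5828 0.2657 0.121 ]
162 [0.5818 0.2657 0.121 ]
163 [0.5809 0.2657 0.1214]
164 [0.5799 0.2657 0.1207]
165 [0.5789 0.2657 0.1207]
166 [0.5779 0.2657 0.1204]
167 [0.5769 0.2657 0.1203]
168 [0.5758 0.2657 0.1196]
169 [0.575  0.2657 0.1202]
170 [0.5739 0.2657 0.1196]
171 [0.5727 0.2657 0.1187]
172 [0.5716 0.2657 0.1178]
173 [0.5703 0.2658 0.1164]
174 [0.5695 0.2657 0.1172]
175 [0.5804 0.2652 0.1727]
176 [0.5726 0.2655 0.1406]
177 [0.5717 0.2655 0.1405]
178 [0.5779 0.2648 0.1721]
179 [0.5695 0.2655 0.139 ]
180 [0.5682 0.2655 0.1372]
181 [0.5668 0.2656 0.135 ]
```

```bash
cat >> h.py <<'E'
M=np.array([.5798,.2651,.1297]); yw,pt=np.radians(-1.0),np.pi/6
A=np.array([np.cos(pt)*np.cos(yw),np.cos(pt)*np.sin(yw),.5]); Z=np.array([.5*np.cos(yw),.5*np.sin(yw),-np.cos(pt)])
RI=np.c_[A,np.cross(Z,A),Z]
def tcp(k,h=.0025): return M+k*A+h*Z   # grasp line k up the axis from the rim
E
python3 - <<'E'
from h import *
np.set_printoptions(precision=2,suppress=True,linewidth=160)
for k,h in((.16,-.06),(.125,.0025),(.06,.0025),(.014,.0025),(.012,.01),(.014,-.01)): print(k,h,robot.ik(tcp(k,h),RI))
robot.goto(tcp(.16,-.06),RI); robot.servo_line(tcp(.128)); robot.dwell(.2)
shot("w3"); print(robot.read_t(),robot.read_force(),robot.read_qpos(),robot.read_grip_width(), robot.read_position()-tcp(.128))
p,d=robot.grab_frame("scene"); cv2.imwrite("pics/s3.png",cv2.resize(p[110:210,380:500,::-1],None,fx=5,fy=5,interpolation=cv2.INTER_CUBIC)); np.savez("scene3.npz",p=p,d=d)
E
```

```text
0.16 -0.06 [ 43.54  10.66 -28.51  38.16 -34.58  16.66]
0.125 0.0025 [ 39.87  13.95 -37.18  52.73 -24.27   3.01]
0.06 0.0025 [ 38.51  11.51 -47.27  69.5  -19.85 -13.86]
0.014 0.0025 [ 35.83  10.18 -53.2   84.26 -17.53 -26.95]
0.012 0.01 [ 33.72  10.87 -53.53  89.26 -16.55 -30.2 ]
0.014 -0.01 [ 38.94   9.   -52.82  77.53 -19.19 -22.77]
10.25 [ 0.07 -0.21 -0.94] [ 39.9   14.02 -36.6   52.03 -24.53   3.76] 0.10191789305636616 [0. 0. 0.]
```

View pics/s3.png

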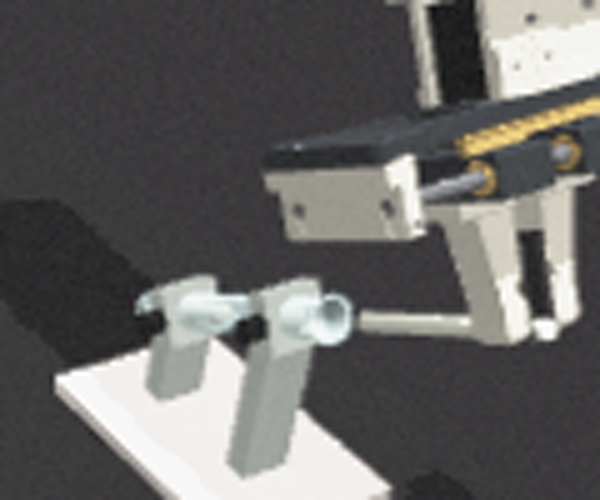

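View pics/w3.png

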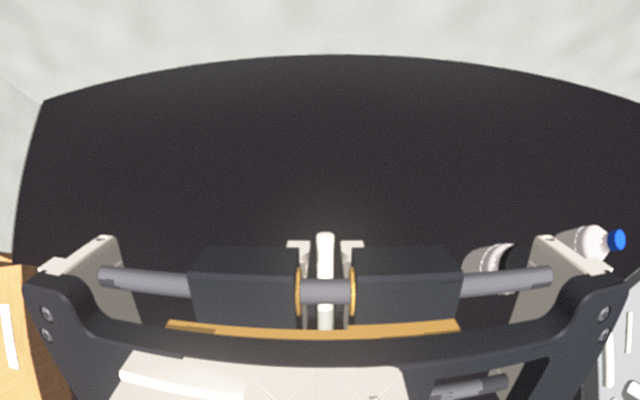

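The scene crop shows the rod tip at (360,320), in line with the mouth at (333,318). The wrist view shows the rod straight between the pads. I'll insert it while watching the force.

```bash
python3 - <<'E'
from h import *
np.set_printoptions(precision=2,suppress=True,linewidth=160)
f0=np.array(robot.read_force()); k=.128
while k>.0141:
    k=max(k-.008 if k>.05 else k-.004,.014)
    robot.servo_line(tcp(k),speed=.05)
    f=(np.array(robot.read_force())-f0)@RI; print(round((.105-k)*1000),f,round(robot.read_t(),2))
    if f[0]>12 or abs(f[1:]).max()>10: print("stop"); break
print(robot.read_grip_width())
E
```

```text
-15 [0.6  0.55 0.  ] 10.61
-7 [ 0.14  0.97 -0.92] 10.92
1 [ 0.01 -0.44 -1.34] 11.22
9 [ 0.29  0.6  -0.48] 11.53
17 [0.1  0.3  0.01] 11.84
25 [0.17 0.01 0.26] 12.15
33 [ 0.19  1.13 -0.24] 12.46
41 [ 0.16 -0.28 -0.95] 12.77
49 [ 0.37 -0.15 -0.22] 13.07
57 [ 0.31  0.38 -0.8 ] 13.38
61 [0.07 0.63 0.43] 13.63
65 [0.42 0.41 0.1 ] 13.88
69 [-0.58  1.33  0.05] 14.13
73 [-0.54 -0.03 -0.9 ] 14.38
77 [-0.61  0.3  -0.97] 14.63
81 [0.15 0.25 0.05] 14.88
85 [ 0.15  1.12 -0.1 ] 15.13
89 [0.64 0.71 0.25] 15.38
91 [ 1.79  1.08 -0.74] 15.63
0.09942481513170205
```

```bash
python3 - <<'E'
from h import *
np.set_printoptions(precision=2,suppress=True,linewidth=160)
robot.move_gripper(.35); robot.servo_line(tcp(.056),speed=.08)
robot.move_gripper(0); print(robot.read_grip_width()); robot.servo_line(tcp(.052,.007))
p,d=robot.grab_frame("scene"); cv2.imwrite("pics/s4.png",cv2.resize(p[110:210,380:500,::-1],None,fx=5,fy=5,interpolation=cv2.INTER_CUBIC))
robot.dwell(.2); f0=np.array(robot.read_force()); k=.052
while k>.0165:
    k-=.002 if k>.044 else .001
    robot.servo_line(tcp(k,.007),speed=.015)
    f=(np.array(robot.read_force())-f0)@RI; print(round(k*1000,1),f,round(robot.read_t(),2))
    if f[0]>12 or abs(f[1:]).max()>12: print("stop"); break
E
```

```text
0.004957075297035945
50.0 [-0.05 -1.08 -0.65] 18.43
48.0 [ 0.08  0.76 -1.19] 18.72
46.0 [ 0.84  0.6  -0.44] 19.0
44.0 [-0.08 -0.16 -1.07] 19.28
43.0 [ 0.39 -0.42 -0.59] 19.53
42.0 [-0.78 -0.04  0.51] 19.78
41.0 [ 0.51  0.05 -1.51] 20.03
40.0 [ 0.74 -0.45 -0.01] 20.28
39.0 [ 2.72 -1.27 -0.41] 20.53
38.0 [3.9  0.17 0.55] 20.78
37.0 [ 3.02 -0.86 -1.53] 21.03
36.0 [ 3.43 -0.96  0.23] 21.28
35.0 [ 3.3  -0.1  -0.74] 21.53
34.0 [ 2.15 -0.26 -1.28] 21.78
33.0 [ 3.36 -0.98  0.43] 22.03
32.0 [ 3.75 -0.76 -0.45] 22.28
31.0 [ 2.89 -0.75  0.72] 22.53
30.0 [ 4.   -0.17 -0.58] 22.78
29.0 [ 3.74  0.1  -1.41] 23.03
28.0 [ 4.59 -1.07 -0.67] 23.28
27.0 [ 4.21 -0.02 -0.26] 23.53
26.0 [ 5.72  0.25 -0.47] 23.78
25.0 [ 8.55 -0.46 -0.26] 24.03
24.0 [10.96 -0.45  0.24] 24.28
23.0 [12.33 -0.35  0.09] 24.53
stop
```

View pics/s4.png

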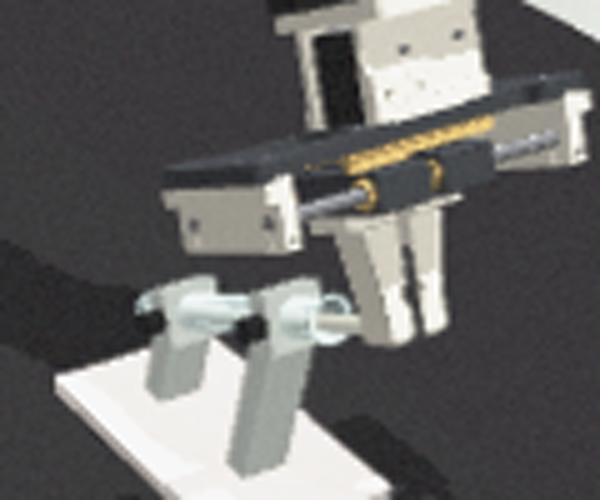

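The picture shows the shut fingers behind the rod end. The drag stayed near 4 N for about 13 mm and then the force climbed steadily, which suggests a hard stop. I'll check that the actual tip stands still under a little more press.

```bash
python3 - <<'E'
from h import *
np.set_printoptions(precision=2,suppress=True,linewidth=160)
kk=lambda: round(float((np.array(robot.read_position())-M)@A)*1000,2)
for k in(.023,.022,.021):
    robot.servo_line(tcp(k,.007),speed=.01); robot.dwell(.3); print(k,kk(),np.array(robot.read_force())@RI,robot.read_t())
for k in(.025,.035,.07): robot.servo_line(tcp(k,.007),speed=.03 if k<.07 else .08); print(k,kk(),np.array(robot.read_force())@RI)
robot.servo_line(tcp(.09,-.06)); 
p,d=robot.grab_frame("scene"); cv2.imwrite("pics/s5.png",cv2.resize(p[110:210,380:500,::-1],None,fx=5,fy=5,interpolation=cv2.INTER_CUBIC)); print(robot.read_t())
E
```

```text
0.023 26.2 [14.04 -0.43  0.16] 25.0833
0.022 26.12 [15.19  0.    0.55] 25.6333
0.021 26.04 [16.87  0.38  0.63] 26.1833
0.025 26.38 [ 8.44  0.38 -0.2 ]
0.035 33.7 [-0.81  0.31 -0.69]
0.07 69.4 [0.91 1.04 0.27]
28.2
```

View pics/s5.png

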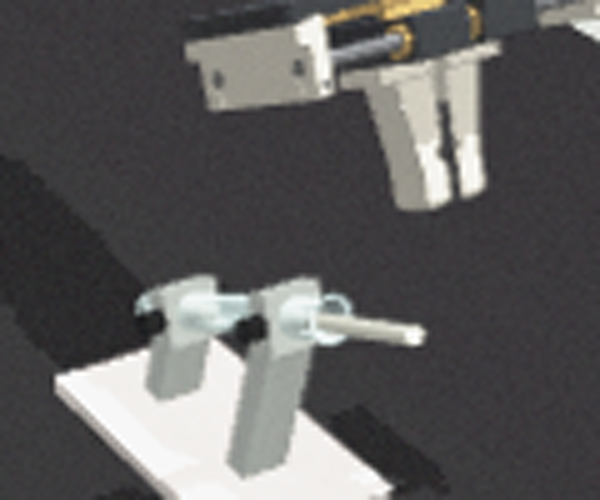

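The rod seems to stand out further than expected, with its end at crop (425,335). I'll measure it in 3D.

```bash
python3 - <<'E'
from h import *
np.set_printoptions(precision=1,suppress=True,linewidth=160)
p,d=robot.grab_frame("scene"); print(robot.read_t())
for v in range(172,180):
    for u in range(448,468,3):
        o,r=ray("scene",[[u,v]]); c=r[0]/1.0
        X=o+c*d[v,u]; 
        if d[v,u]>0 and X[2]>.09: print((u,v),((X-M)@RI)*1000)
P,_=None,None
E
```

```text
28.25
(448, 172) [ -2.3 -10.2  -3.5]
(448, 173) [ 9.2 -0.5 -3.8]
(448, 174) [14.   3.8 -2.6]
(451, 174) [22.1  1.2 -2.2]
(454, 174) [31.8  0.1 -2.3]
(448, 175) [12.9  3.4  0.2]
(451, 175) [23.6  2.9 -0.1]
(454, 175) [35.7  3.8 -0.9]
(457, 175) [42.7  0.7 -0.3]
(460, 175) [55.4  2.4 -1.3]
(463, 175) [58.4 -3.8  0.3]
(448, 176) [13.5  4.4  2.5]
(451, 176) [24.6  4.2  2.1]
(454, 176) [35.8  4.4  1.5]
(457, 176) [43.7  1.9  1.8]
(460, 176) [56.8  4.1  0.7]
(463, 176) [60.1 -1.9  2.2]
(448, 177) [-1.4 -7.   8.9]
(451, 177) [23.8  4.1  4.7]
(454, 177) [36.9  5.8  3.6]
(457, 177) [45.7  4.1  3.7]
(460, 177) [58.3  5.9  2.6]
(463, 177) [57.  -4.1  5.4]
(457, 178) [43.8  3.   6.6]
(460, 178) [56.   4.3  5.7]
(463, 178) [60.9 -0.3  6.7]
```

The rod was drawn back out with the fingers: its end is now 60 mm above the rim. The crucible itself met its hard stop with the rod end about 16.6 mm out. I'll push the rod back in, then open the fingers in place so they slide off its end, and back away.

```bash
python3 - <<'E'
from h import *
np.set_printoptions(precision=2,suppress=True,linewidth=160)
kk=lambda: round(float((np.array(robot.read_position())-M)@A)*1000,2)
robot.servo_line(tcp(.08,.011)); robot.dwell(.2); f0=np.array(robot.read_force())
F=lambda: (np.array(robot.read_force())-f0)@RI
for k in np.r_[.074:.031:-.004,.031:.019:-.001]:
    robot.servo_line(tcp(k,.011),speed=.04 if k>.031 else .015); f=F(); print(round(k,4),kk(),f,round(robot.read_t(),2))
    if f[0]>9 or abs(f[1:]).max()>10: break
robot.dwell(.2); print(kk(),F())
robot.move_gripper(.5); print("opened",kk(),F()); robot.servo_line(tcp(.07,.011),speed=.06); print(F())
robot.servo_line(tcp(.1,-.06)); robot.dwell(.3)
p,d=robot.grab_frame("scene"); cv2.imwrite("pics/s6.png",cv2.resize(p[110:210,380:500,::-1],None,fx=5,fy=5,interpolation=cv2.INTER_CUBIC)); print(robot.read_t())
for v in range(172,180):
    for u in range(445,466,2):
        o,r=ray("scene",[[u,v]]); X=o[None]+r*d[v,u]; w=((X[0]-M)@RI)*1000
        if w[0]>5 and np.hypot(*w[1:])<9 and w[0]<75: print((u,v),w)
E
```

```text
0.074 74.07 [ 0.66 -0.23  0.13] 29.38
0.07 70.05 [0.01 0.09 0.52] 29.62
0.066 66.08 [ 0.31  0.51 -0.25] 29.88
0.062 61.91 [0.42 0.8  0.26] 30.12
0.058 57.8 [-0.68  1.65 -0.52] 30.38
0.054 53.88 [0.06 0.22 0.05] 30.62
0.05 49.97 [0.16 1.07 0.52] 30.88
0.046 46.04 [ 0.93 -0.17  0.05] 31.12
0.042 42.04 [ 1.25  1.22 -0.04] 31.38
0.038 38.1 [ 0.56 -0.18  0.12] 31.62
0.034 34.04 [0.01 0.16 0.76] 31.88
0.031 31.02 [0.76 0.64 0.02] 32.23
0.03 29.99 [-1.04 -0.56 -0.36] 32.48
0.029 28.92 [ 0.27 -0.94  0.89] 32.73
0.028 28.13 [0.39 0.41 1.02] 32.98
0.027 27.76 [ 3.15  0.42 -0.36] 33.23
0.026 27.47 [ 5.33  0.27 -0.1 ] 33.48
0.025 27.25 [ 8.16 -0.67  1.01] 33.73
0.024 27.07 [ 9.93 -1.05 -0.05] 33.98
27.05 [ 9.51 -0.18  1.3 ]
opened 23.87 [0.39 0.49 0.18]
[ 0.77  0.11 -1.31]
37.0
(447, 173) [ 8.02  1.52 -4.36]
(449, 173) [13.7  -0.01 -4.15]
(451, 173) [16.12 -4.11 -3.14]
(447, 174) [10.24  3.79 -2.43]
(449, 174) [16.26  2.55 -2.33]
(451, 174) [19.3  -1.04 -1.48]
(447, 175) [8.11 2.61 0.6 ]
(449, 175) [18.14  4.55 -0.34]
(451, 175) [18.08 -1.53  1.31]
(447, 176) [6.52 1.86 3.51]
(449, 176) [15.15  2.66  2.91]
(451, 176) [21.48  1.71  2.89]
```

View pics/s6.png

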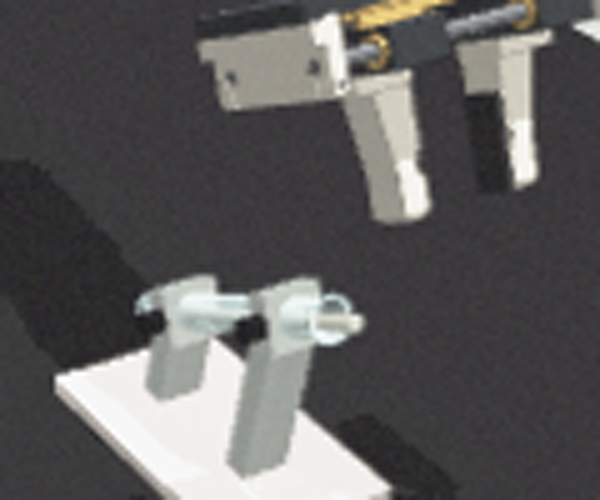

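The picture shows the rod seated, its end at crop (360,322), about 17 to 18 mm out of the rim. The gripper is clear.

```bash
python3 - <<'E'
from rig import robot
print(robot.job_done())
E
```

```text
the job is handed in; nothing more can be done
None
```

I handed the job in at about 37 s: the crucible was pushed about 13 mm to a hard stop at up to 17 N, and the rod is left in the tube with 17–18 mm standing out. The fingers drew the rod part-way out once, so I pushed it back in until it stopped, at about 10 N; that stop was roughly 0.5 mm higher than the first, which I put down to where the fingers touched the rod, and I saw nothing else disturbed.

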